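# Pack the hub and snap the tub lid home

### The arm

A 6-joint arm with a two-finger parallel gripper is mounted at the origin on the work surface. World frame = base frame: x ahead of the robot, y to its left, z up, the work surface at z = 0. Lengths are in m, angles in rad, forces in N, time in s.
With the tool pointing down it reaches from about 0.35 to 0.975 m from the base axis. Payload 4.9 kg.
Tool frame: the origin (TCP) lies midway between the tips of the shut fingers; the grasp point (between the pads) lies ctrl.grip_point_offset behind it (ctrl.grip_point_offset is the distance from the TCP to the grasp point, in m); x points along the fingers, y is the direction in which the jaws open and shut, and the axes are right-handed (so a half turn about x gives the same grasp; the last joint's range is limited). The gripper opens to 85 mm and grips with 20 to 120 N. Pads are 22 mm wide; open, the fingers measure 114 mm over their backs; the gripper's body (76 mm by 85 mm) begins 54 mm behind the grasp point. The pads swing forward as they close: fully open they stand 13 mm farther back than shut.
Start: joints at [-1.331, 0.053, 1.613, -0, 1.476, -0.119], TCP at [0.219, -0.585, 0.231] pointing down, gripper open.
Joint ranges: [-3.01, 3.01], [-1.01, 2.22], [0.06, 2.58], [-1.02, 4.17], [0.09, 2.62], [-3.14, 3.14]. Speed limits (rad/s): [2.57, 2.57, 3.14, 3.14, 3.14, 3.14].

### API

Orientations are given as a rotation vector (axis times angle).
In Python, from station import ctrl gives the robot as it stands. The module is installed in compiled form; this text tells all that it offers.
- The arm moves only by the tool drive_tool, never from a script. Its argument "commands" is text: rows parted by semicolons, each of 5 numbers parted by spaces: the closure, from -1 (fully open) to 1 (shut), so that 0 is half open, then the shift along the tool's x, y, z in units of 40 mm (1.0 is 40 mm), then the turn about the tool's x in units of 5 degrees (1.0 is 5 degrees). A call has 1 to 8 rows; each row is the pose to reach, as a shift and turn from the pose commanded when the call began, along the tool's axes at that moment; what a row does not reach only later rows make up. A row lasts 1/12 s, in which the tool goes at most 41.7 mm and 7.16 degrees, less where a joint would pass 70% of its speed; a pose out of reach is approached as far as the arm can. A call with a gripper value outside its range is refused whole. The fingers move at their own pace and stop on an object; "newtons" is the grip in N (left out, the last holds). Time passes only in rows, so rows that repeat a pose let the fingers close. It gives the time, the measured TCP pose, the force and the opening at its end, in the units of the state.
- ctrl.get_obs(): the state, without advancing time (a new reading comes with each control period).
- ctrl.get_image(name): name is "scene" or "side" or "wrist"; returns (picture, depth): 420x560x3 uint8, blue, green, red; 420x560 float32, m along the optical axis (not along the pixel's ray), 0 where there is no reading.
- ctrl.camera_info(name): a dict with "K" (3x3 intrinsics, pixels), "T" (4x4, takes a point from camera to world coordinates). Camera axes: x right, y down, z forward; pixel columns grow to the right and rows downward; lengths in m; the calibration is good to about 2 mm. A picture is of the moment at which its call begins: read the wrist's pose just before it. camera_info takes no time and is no camera call; for the wrist camera it gives the pose at the moment of the call.
- ctrl.finish_job(): hands the job in, once; it reports no verdict.
The state is a dict: "t": time; "q": joint angles; "dq": joint speeds; "effort": joint torques, N m; "tool_pos": TCP position; "tool_rot": TCP orientation; "contact_force": force on the tool from outside, world axes, zero at the start; "wrist_torque": the same for the moment, N m; "opening": finger opening in m.
Only numpy, scipy, OpenCV 4.12 (cv2) and the standard library are available. Lean on these libraries where they do the work, as an engineer would, in place of code of your own. Each camera call takes 0.05 s, during which the arm holds its last target.

### The job

Stand the loose aluminium hub on its flange inside the open tub that is held in the bench cradle, then put the rectangular lid on that tub and press it down until both end catches have snapped over it and it sits level on the rim. Leave everything else on the bench where it is.

Things in the scene. Friction and masses are not known exactly. Their poses are not given: they have to be found in the camera images.
- tub: Open rectangular teal plastic tub fixed in a low steel cradle. Outside 110 (x) by 160 mm (y), rim 75 mm above the bench, walls 4, floor 5 mm thick. Origin: centre of its underside on the bench, z up. Over the middle of each short end a spring roller catch: 14 mm thick, 48 mm long, axis at y = +-85, z = 83 mm, in a steel bracket 60 mm wide, out to y = +-104 and 89 mm high.
- catch_a (a joint): Spring roller catch at the tub's +y end: 0 = in, 2 mm over the rim end; grows (m) as the lid's edge pushes it outwards, up to 0.008. The lid's end must be pressed down past it (about 6 to 10 N); it then snaps in over the top of the lid's plate.
- catch_b (a joint): Spring roller catch at the tub's -y end, the same.
- lid: Loose lid of the tub, same plastic, 0.1 kg: plate 110 (x) by 160 mm (y), from z = 18 to 22 mm; below it a plug 99 x 149 mm that enters the tub (lowest 6 mm: 94 x 144); on top a grip rib 14 mm wide (x), 80 long (y), z = 22 to 48 mm. Origin: centre of the plug's underside; starts plug down on the bench. Either way round fits. Seated: origin 57 mm above the tub's.
- lid_grip (a point): Grip point in the middle of the lid's rib, 42 mm above the lid's origin; axes as the lid's.
- hub: Loose turned aluminium hub, 0.19 kg: round flange 64 mm across and 16 mm high, above it a 30 mm thick round neck up to 46 mm. Origin: centre of the flange's underside, z up along the neck. It starts standing on the bench.
- square_lid: Lid of another tub, same plastic and same rib (along its y), but square, 125 x 125 mm; not needed, leave it alone. Origin: centre of its plug's underside, lying on the bench.
- oiler: Bystander: white bottle 56 mm across, 130 mm high, standing upright; origin under its centre.
- driver: Bystander: black electric screwdriver lying on the bench along its x, 195 mm long, 36 mm thick; origin below its middle.
- jaws: Bystander: dark steel stepped disc 90 mm across, 36 mm high; origin under its centre.
- wrench: Bystander: steel wrench lying along its x, 170 mm long; origin under its centre.
- covers: Bystander: stack of fluted teal metal covers, 146 mm across, 48 mm high; origin under its centre.
There are look-alikes about, which are no part of the job. Several things look just like the hub: the one meant starts farthest from the robot's base.

How it is judged:
By the outcome, as a careful person would: the job done as asked, in the order asked, and still so for the second after the job is handed in, with the robot touching nothing.
It also fails if it takes over 61 s, if anything falls off the work surface, if the arm or the gripper's body presses on something with over 40 N, if the wrist force passes 120 N, or if a joint passes its speed limit or range.

## Working session

There is one attempt and no reset: what is moved stays moved. The work goes in short steps, Python scripts to look and compute and a tool call to move; the robot and the scene stay as the last step left them, time stands still between calls to the robot, and variables do not carry over. Pictures are saved under pics/ and viewed, and the job is handed in when it is done.

Besides the shell and the picture viewer there is one more tool, called after ">>>" as name(argument=value, ...), one argument or row to a line, values as JSON. drive_tool: Moves the arm, as the interface text tells. Its arguments: {"type":"object","properties":{"commands":{"type":"string"},"newtons":{"type":"number"}},"required":["commands"]}

```bash
mkdir -p pics
cat > h.py <<'E'
import numpy as np, cv2
from station import ctrl
from scipy.spatial.transform import Rotation as R
def shot(n,tag):
    i=ctrl.camera_info(n); im,d=ctrl.get_image(n)
    cv2.imwrite(f'pics/{tag}.png',im); np.savez(f'pics/{tag}.npz',im=im,d=d,K=i['K'],T=i['T']); return im,d,i
def load(tag):
    z=np.load(f'pics/{tag}.npz'); return z['im'],z['d'],z['K'],z['T']
def cloud(d,K,T):
    v,u=np.indices(d.shape); p=np.stack([(u-K[0,2])/K[0,0]*d,(v-K[1,2])/K[1,1]*d,d],-1)
    w=p@T[:3,:3].T+T[:3,3]; w[d==0]=np.nan; return w
def plane(u,v,z,K,T):
    r=T[:3,:3]@np.array([(u-K[0,2])/K[0,0],(v-K[1,2])/K[1,1],1]); o=T[:3,3]; return o+r*(z-o[2])/r[2]
E
python3 - <<'E'
from h import *
o=ctrl.get_obs(); print({k:np.round(v,3) for k,v in o.items()}, ctrl.grip_point_offset)
print(R.from_rotvec(o['tool_rot']).as_matrix().round(3))
for n in('scene','side'):
    im,d,i=shot(n,n+'0'); print(n,np.round(i['T'],3).tolist(),np.round(i['K'],1).tolist())
E
```

```text
{'t': np.float64(0.0), 'q': array([-1.331,  0.053,  1.614, -0.   ,  1.476, -0.119]), 'dq': array([-0.001, -0.001, -0.   , -0.   ,  0.   , -0.001]), 'effort': array([ 1.0000e-03, -3.9368e+01, -3.7017e+01, -0.0000e+00,  7.0000e-03,
        0.0000e+00]), 'tool_pos': array([ 0.219, -0.585,  0.23 ]), 'tool_rot': array([ 2.027,  0.37 , -2.027]), 'contact_force': array([-0.37 ,  0.145,  0.54 ]), 'wrist_torque': array([-0.081,  0.032, -0.007]), 'opening': np.float64(0.085)} 0.0187
[[-0.001  0.351 -0.936]
 [ 0.002 -0.936 -0.351]
 [-1.    -0.002 -0.   ]]
scene [[0.187, 0.778, -0.6, 1.249], [0.982, -0.138, 0.127, -0.06], [0.016, -0.613, -0.79, 1.081], [0.0, 0.0, 0.0, 1.0]] [[430.0, 0.0, 276.9], [0.0, 430.0, 206.5], [0.0, 0.0, 1.0]]
side [[-0.996, -0.065, 0.063, 0.395], [-0.09, 0.776, -0.625, 1.058], [-0.008, -0.628, -0.778, 1.256], [0.0, 0.0, 0.0, 1.0]] [[491.8, 0.0, 282.9], [0.0, 491.8, 208.8], [0.0, 0.0, 1.0]]
```

View pics/scene0.png

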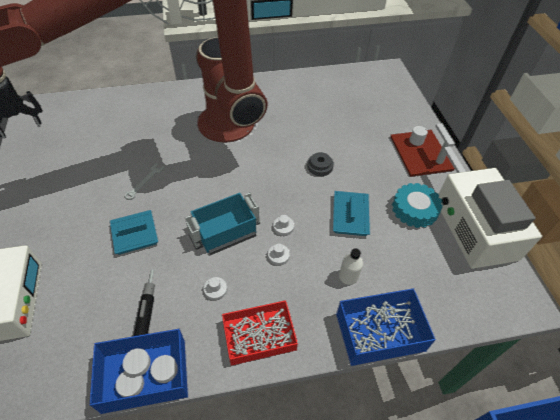

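View pics/side0.png

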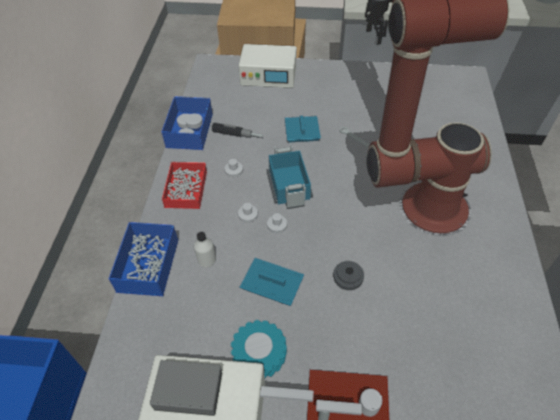

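Scene picture: tub at (225,222), two lids at (134,232) and (351,214), three hubs at (284,224), (278,254) and (214,288). The side view shows the same things. Next I measure them.

Run:
```python
from h import *
for tag in('scene0','side0'):
    im,d,K,T=load(tag); w=cloud(d,K,T)
    hsv=cv2.cvtColor(im,cv2.COLOR_BGR2HSV)
    print(tag)
    tm=((hsv[...,0]>85)&(hsv[...,0]<103)&(hsv[...,1]>110)).astype(np.uint8)
    n,l,s,c=cv2.connectedComponentsWithStats(tm)
    for k in range(1,n):
        if s[k,4]>300:
            m=(l==k); p=w[m]; p=p[np.isfinite(p[:,0])]
            zs=np.percentile(p[:,2],[2,25,50,75,98]).round(3)
            out=[]
            for lo,hi in((.012,.03),(.04,.056),(.066,.085)):
                q=p[(p[:,2]>lo)&(p[:,2]<hi)]
                if len(q)>30:
                    r=cv2.minAreaRect((q[:,:2]*1000).astype(np.float32)); out.append((lo,len(q),np.round(r[0],1),np.round(r[1],1),round(r[2],1)))
            print(c[k].round(),s[k,4],zs); [print('   ',x) for x in out]
    # hubs: bright low-sat
    wm=((hsv[...,2]>140)&(hsv[...,1]<40)&(w[...,2]>.008)&(w[...,2]<.055)).astype(np.uint8)
    n,l,s,c=cv2.connectedComponentsWithStats(wm)
    for k in range(1,n):
        if 120<s[k,4]<2500:
            p=w[l==k]; q=p[p[:,2]>.038]
            if len(q)>8:
                top=q[np.abs(q[:,2]-.046)<.005]
                print('hub?',c[k].round(),s[k,4],p.mean(0).round(3),'top',cv2.minEnclosingCircle((top[:,:2]*1000).astype(np.float32)) if len(top)>3 else None,len(top),np.hypot(*p.mean(0)[:2]).round(3), 'zmax',p[:,2].max().round(3))
```

```text
scene0
[271.   9.] 589 [0.016 0.035 0.055 0.073 0.091]
    (0.012, 106, array([-694.1,  298.8]), array([175.3,  21.8]), 89.7)
    (0.04, 117, array([-691.9,  300.1]), array([177.6,  31.4]), 88.8)
    (0.066, 148, array([-695. ,  300.2]), array([177.7,  28.8]), 89.7)
[416. 206.] 1312 [0.007 0.039 0.046 0.048 0.051]
    (0.012, 171, array([549. , 516.6]), array([140.4,  67. ]), 51.1)
    (0.04, 955, array([516.6, 541.7]), array([140.1, 147.5]), 50.4)
[351. 213.] 1465 [0.01  0.02  0.022 0.024 0.048]
    (0.012, 1293, array([504.2, 332.4]), array([108.9, 162.4]), 72.9)
    (0.04, 102, array([503.5, 332.1]), array([13.4, 79.8]), 73.5)
[224. 221.] 2273 [0.001 0.006 0.031 0.057 0.076]
    (0.012, 355, array([487. , -61.5]), array([113.8, 159.7]), 17.3)
    (0.04, 360, array([486.4, -60.8]), array([113.3, 160.2]), 17.2)
    (0.066, 345, array([485.2, -60.9]), array([116. , 161.5]), 18.0)
[133. 232.] 1502 [0.009 0.02  0.022 0.024 0.048]
    (0.012, 1253, array([ 458.8, -328.3]), array([130.3, 123.4]), 9.6)
    (0.04, 144, array([ 459.3, -328.1]), array([19.6, 79.3]), 12.0)
hub? [418. 200.] 30
[... 2129 characters left out ...]
96875, -587.7030029296875), 107.28273010253906) 33 0.865 zmax 0.054
hub? [189. 119.] 205 [ 0.881 -0.314  0.043] top ((873.253173828125, -310.0484313964844), 39.812896728515625) 67 0.935 zmax 0.055
hub? [233. 167.] 195 [ 0.684 -0.099  0.025] top ((685.1101684570312, -106.24153900146484), 15.828879356384277) 41 0.691 zmax 0.054
hub? [247. 212.] 240 [0.608 0.092 0.025] top ((609.59814453125, 84.5223159790039), 16.49448585510254) 57 0.615 zmax 0.052
hub? [276. 222.] 249 [0.51  0.126 0.026] top ((510.2052917480469, 118.49162292480469), 16.545452117919922) 59 0.525 zmax 0.053
hub? [258. 345.] 527 [0.516 0.544 0.049] top ((515.3572387695312, 543.423583984375), 34.79306411743164) 414 0.75 zmax 0.054
```

Run:
```python
from h import *
im,d,K,T=load('scene0')
a=cv2.resize(im[180:310,180:310],(390,390),interpolation=3)
b=cv2.resize(im[110:240,330:460],(390,390),interpolation=3)
cv2.imwrite('pics/crop0.png',np.hstack([a,b]))
w=cloud(d,K,T); 
for u,v in((418,135),(136,360),(163,370),(225,205)): print(w[v,u].round(3))
im,d,K,T=load('scene0');w=cloud(d,K,T)
m=(w[...,2]>.04)&(w[...,2]<.056)&(abs(w[...,0]-.504)<.06)&(abs(w[...,1]-.333)<.06)
p=w[m][:,:2]; e,v=np.linalg.eigh(np.cov(p.T)); print(p.mean(0),np.degrees(np.arctan2(v[1,1],v[0,1])))
```

```text
[0.257 0.641 0.067]
[ 0.859 -0.309  0.049]
[ 0.887 -0.25   0.029]
[ 0.426 -0.049  0.041]
[0.50465321 0.33172173] 162.85531136622856
```

View pics/crop0.png

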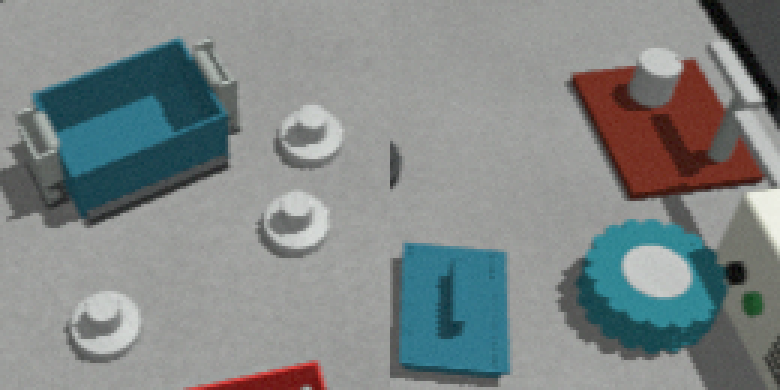

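```bash
cat >> h.py <<'E'
def plan(x,y,z,ang=None):
    o=ctrl.get_obs(); M=R.from_rotvec(o['tool_rot']).as_matrix()
    dl=M.T@(np.array([x,y,z])-o['tool_pos'])/.04
    a=np.degrees(np.arctan2(M[1,1],M[0,1]))
    print('t',round(float(o['t']),2),'pos',o['tool_pos'].round(4),'yang',a.round(2),'F',o['contact_force'].round(1),'open',round(float(o['opening']),4))
    t=None if ang is None else round(((a-ang+180)%360-180)/5,3)
    print('units',dl.round(3),'turn',t,'norm',np.linalg.norm(dl).round(2))
E
python3 -c "
from h import *
plan(.684,-.1075,.2,-72.8)"
```

```text
t 0.1 pos [ 0.2193 -0.5847  0.2302] yang -69.44 F [-0.7  0.2 -0.5] open 0.0857
units [  0.771  -7.089 -15.066] turn 0.672 norm 16.67
```

>>> drive_tool(
  commands="-1 0 -0.5 -0.9 0.2;-1 0 -0.9 -1.8 0.4;-1 0 -1.3 -2.8 0.7;-1 0 -1.8 -3.8 0.7;-1 0 -2.2 -4.7 0.7;-1 0 -2.6 -5.6 0.7;-1 0 -3 -6.4 0.7;-1 0 -3.2 -6.8 0.7",
  newtons=40,
)

```text
t: 0.77
tool_pos: [0.4312, -0.3665, 0.2308]
tool_rot: [2.061, 0.314, -2.06]
contact_force: [-0.2, -0.4, 0.1]
opening: 0.0854
```

```bash
python3 -c "
from h import *
plan(.684,-.1075,.2,-72.8)"
```

```text
t 0.77 pos [ 0.4312 -0.3665  0.2308] yang -72.76 F [-0.2 -0.4  0.1] open 0.0854
units [ 0.782 -4.31  -7.953] turn 0.008 norm 9.08
```

>>> drive_tool(
  commands="-1 0 -0.4 -0.9 0;-1 0 -0.9 -1.8 0;-1 0 -1.4 -2.7 0;-1 0 -1.9 -3.6 0;-1 0 -2.4 -4.5 0;-1 0 -2.9 -5.4 0;-1 0 -3.3 -6.1 0;-1 0 -3.5 -6.5 0",
)

```text
t: 1.43
tool_pos: [0.6383, -0.1563, 0.2304]
tool_rot: [2.06, 0.314, -2.06]
contact_force: [-0.1, 0.0, 0.2]
opening: 0.0856
```

```bash
python3 -c "
from h import *
plan(.684,-.1075,.2,-72.8); print(ctrl.camera_info('wrist'))
shot('wrist','w1')"
```

```text
t 1.43 pos [ 0.6383 -0.1563  0.2304] yang -72.76 F [-0.1  0.   0.2] open 0.0856
units [ 0.762 -0.825 -1.453] turn 0.008 norm 1.84
{'K': array([[306.08628209,   0.        , 275.69184648],
       [  0.        , 306.08628209, 208.47519986],
       [  0.        ,   0.        ,   1.        ]]), 'T': array([[ 2.96042983e-01, -9.12432636e-01, -2.82533602e-01,
         7.11481686e-01],
       [-9.55174115e-01, -2.83099395e-01, -8.65860457e-02,
        -1.34305140e-01],
       [-9.81157682e-04,  2.95501974e-01, -9.55341625e-01,
         3.72687398e-01],
       [ 0.00000000e+00,  0.00000000e+00,  0.00000000e+00,
         1.00000000e+00]])}
```

View pics/w1.png

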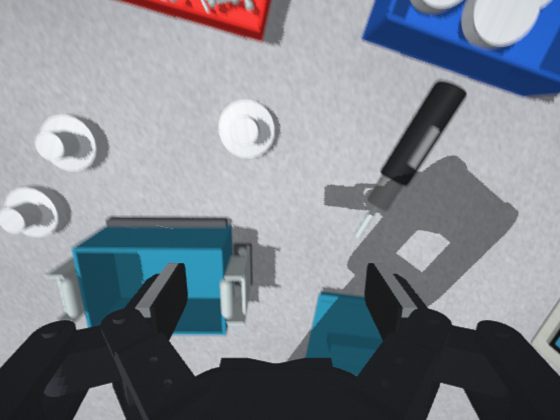

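The wrist view shows the target hub at (247,128) and most of the tub at (155,270). I'll measure both from it.

```bash
cat > m.py <<'E'
from h import *
def hub(tag,xy,r=.05):
    im,d,K,T=load(tag); w=cloud(d,K,T)
    for lo,hi,n in((.041,.051,'neck'),(.011,.021,'fl')):
        m=(w[...,2]>lo)&(w[...,2]<hi)&(np.hypot(w[...,0]-xy[0],w[...,1]-xy[1])<r)
        q=w[m]; print(n,len(q),[np.round(np.array(t)*1,1) for t in cv2.minEnclosingCircle((q[:,:2]*1000).astype(np.float32))],q.mean(0).round(4))
E
python3 - <<'E'
from m import *
hub('w1',(.684,-.1075))
im,d,K,T=load('w1'); w=cloud(d,K,T)
m=(w[...,2]>.068)&(w[...,2]<.08)&(np.hypot(w[...,0]-.487,w[...,1]+.06)<.11)
hsv=cv2.cvtColor(im,cv2.COLOR_BGR2HSV); m&=(hsv[...,0]>85)&(hsv[...,0]<103)&(hsv[...,1]>110)
p=w[m]; print(len(p),p[:,2].mean(),cv2.minAreaRect((p[:,:2]*1000).astype(np.float32)))
E
```

```text
neck 658 [array([ 683.8, -108.2]), np.float64(15.0)] [ 0.6841 -0.1084  0.0456]
fl 1813 [array([ 683.7, -108.2]), np.float64(31.9)] [ 0.6856 -0.1088  0.0164]
1815 0.07288401402330581 ((486.6421203613281, -57.18077850341797), (108.35903930664062, 165.06520080566406), 16.606653213500977)
```

```bash
python3 -c "
from h import *
plan(.6838,-.1082,.08,-72.8);plan(.6838,-.1082,.018,-72.8)"
```

```text
t 1.48 pos [ 0.6394 -0.1551  0.2303] yang -72.68 F [-0.   1.2 -0.7] open 0.0851
units [ 3.761 -0.782 -1.405] turn 0.024 norm 4.09
t 1.48 pos [ 0.6394 -0.1551  0.2303] yang -72.68 F [-0.   1.2 -0.7] open 0.0851
units [ 5.311 -0.779 -1.403] turn 0.024 norm 5.55
```

>>> drive_tool(
  commands="-1 0.6 -0.4 -0.7 0;-1 1.4 -0.7 -1.2 0;-1 2.2 -0.78 -1.4 0;-1 3 -0.78 -1.4 0;-1 3.6 -0.78 -1.4 0;-1 3.75 -0.78 -1.4 0;-1 3.75 -0.78 -1.4 0",
)

```text
t: 2.07
tool_pos: [0.6787, -0.1131, 0.0777]
tool_rot: [2.056, 0.312, -2.069]
contact_force: [-0.5, -0.1, 0.9]
opening: 0.0853
```

```bash
python3 -c "
from h import *
plan(.6838,-.1082,.018,-72.8)"
```

```text
t 2.07 pos [ 0.6787 -0.1131  0.0777] yang -72.96 F [-0.5 -0.1  0.9] open 0.0853
units [ 1.492 -0.075 -0.167] turn -0.032 norm 1.5
```

>>> drive_tool(
  commands="-1 0 0 0 0;-1 0 0 0 0",
)

```text
t: 2.23
tool_pos: [0.6826, -0.1142, 0.0842]
tool_rot: [2.065, 0.307, -2.057]
contact_force: [0.7, 0.1, 1.0]
opening: 0.0852
```

```bash
python3 -c "
from h import *
plan(.6838,-.1082,.018,-72.8)
shot('wrist','w2')
from m import *
hub('w2',(.684,-.108))"
```

```text
t 2.23 pos [ 0.6826 -0.1142  0.0842] yang -72.97 F [0.7 0.1 1. ] open 0.0852
units [ 1.655 -0.139 -0.068] turn -0.034 norm 1.66
neck 1635 [array([ 684.1, -108.4]), np.float64(15.2)] [ 0.6848 -0.108   0.0454]
fl 3636 [array([ 683.8, -108.4]), np.float64(32.0)] [ 0.6904 -0.1067  0.0164]
```

View pics/w2.png

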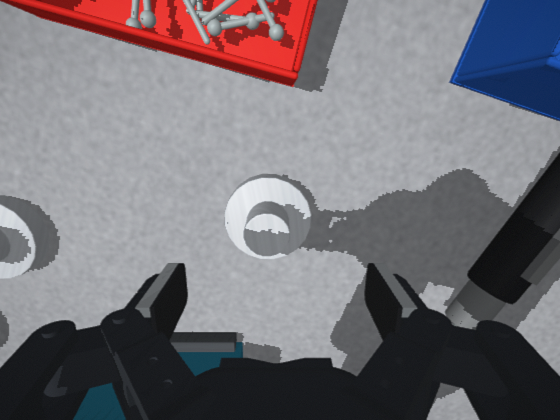

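The hub sits at (267,215) between the fingers, slightly off centre. The arm drifted between calls, so I'll hold once more and see whether it settles.

>>> drive_tool(
  commands="-1 0 0 0 0;-1 0 0 0 0;-1 0 0 0 0",
)

```text
t: 2.53
tool_pos: [0.6816, -0.1137, 0.0826]
tool_rot: [2.063, 0.308, -2.059]
contact_force: [-0.2, -0.2, -0.1]
opening: 0.0856
```

```bash
python3 -c "
from h import *
plan(.6839,-.1083,.018,-72.8)"
```

```text
t 2.53 pos [ 0.6816 -0.1137  0.0826] yang -72.95 F [-0.2 -0.2 -0.1] open 0.0856
units [ 1.614 -0.114 -0.092] turn -0.03 norm 1.62
```

>>> drive_tool(
  commands="-1 0.2 -0.11 -0.09 0;-1 0.5 -0.11 -0.09 0;-1 0.8 -0.11 -0.09 0;-1 1 -0.11 -0.09 0;-1 1.2 -0.11 -0.09 0;-1 1.3 -0.11 -0.09 0;-1 1.3 -0.11 -0.09 0;-1 1.3 -0.11 -0.09 0",
)

```text
t: 3.2
tool_pos: [0.6831, -0.1082, 0.0289]
tool_rot: [2.061, 0.309, -2.062]
contact_force: [0.8, 0.7, -0.2]
opening: 0.0859
```

```bash
python3 -c "
from h import *
plan(.6839,-.1083,.018,-72.8)"
```

```text
t 3.2 pos [ 0.6831 -0.1082  0.0289] yang -72.95 F [ 0.8  0.7 -0.2] open 0.0859
units [ 0.272  0.008 -0.019] turn -0.03 norm 0.27
```

>>> drive_tool(
  commands="-1 0.15 0 -0.02 0;-1 0.27 0 -0.02 0;-1 0.27 0 -0.02 0;-0.3 0.27 0 -0.02 0;0.3 0.27 0 -0.02 0;1 0.27 0 -0.02 0;1 0.27 0 -0.02 0;1 0.27 0 -0.02 0",
  newtons=40,
)

```text
t: 3.87
tool_pos: [0.6844, -0.108, 0.0193]
tool_rot: [2.062, 0.309, -2.06]
contact_force: [-0.2, 0.6, 0.2]
opening: 0.0288
```

>>> drive_tool(
  commands="1 0 0 0 0;1 0 0 0 0;1 0 0 0 0",
)

```text
t: 4.12
tool_pos: [0.6844, -0.108, 0.0191]
tool_rot: [2.062, 0.309, -2.06]
contact_force: [0.9, -0.1, 2.6]
opening: 0.029
```

>>> drive_tool(
  commands="1 -0.3 0 0 0;1 -0.8 0 0 0;1 -1.5 0 0 0;1 -2.3 0 0 0;1 -2.9 0 0 0;1 -3.3 0 0 0;1 -3.4 0 0 0;1 -3.4 0 0 0",
)

```text
t: 4.78
tool_pos: [0.6847, -0.1082, 0.1565]
tool_rot: [2.064, 0.308, -2.058]
contact_force: [-0.8, -0.0, -2.4]
opening: 0.0289
```

```bash
python3 -c "
from h import *
plan(.487,-.059,.155,-73.1)"
```

```text
t 4.78 pos [ 0.6847 -0.1082  0.1565] yang -72.94 F [-0.8 -0.  -2.4] open 0.0289
units [ 0.023 -2.625  4.364] turn 0.032 norm 5.09
```

>>> drive_tool(
  commands="1 0 -0.2 0.4 0;1 0 -0.7 1.2 0;1 0 -1.2 2 0;1 0 -1.7 2.8 0;1 0 -2.1 3.5 0;1 0 -2.4 4 0;1 0 -2.6 4.3 0;1 0 -2.62 4.36 0",
)

```text
t: 5.45
tool_pos: [0.4829, -0.0577, 0.1516]
tool_rot: [2.057, 0.312, -2.067]
contact_force: [0.7, 0.2, -2.4]
opening: 0.029
```

>>> drive_tool(
  commands="1 0 0 0 0;1 0 0 0 0;1 0 0 0 0",
)

```text
t: 5.7
tool_pos: [0.4871, -0.0592, 0.1541]
tool_rot: [2.061, 0.309, -2.062]
contact_force: [1.0, 0.4, -1.8]
opening: 0.0289
```

```bash
python3 -c "
from h import *
plan(.487,-.059,.025,-73.1)
shot('wrist','w3');shot('scene','s3')
a=cv2.imread('pics/w3.png');b=cv2.imread('pics/s3.png')[150:290,150:340]
cv2.imwrite('pics/c3.png',np.hstack([a[:,:400],cv2.resize(b,(400,420))]))"
```

```text
t 5.7 pos [ 0.4871 -0.0592  0.1541] yang -72.95 F [ 1.   0.4 -1.8] open 0.0289
units [ 3.228e+00 -4.000e-03 -1.000e-03] turn 0.03 norm 3.23
```

View pics/c3.png

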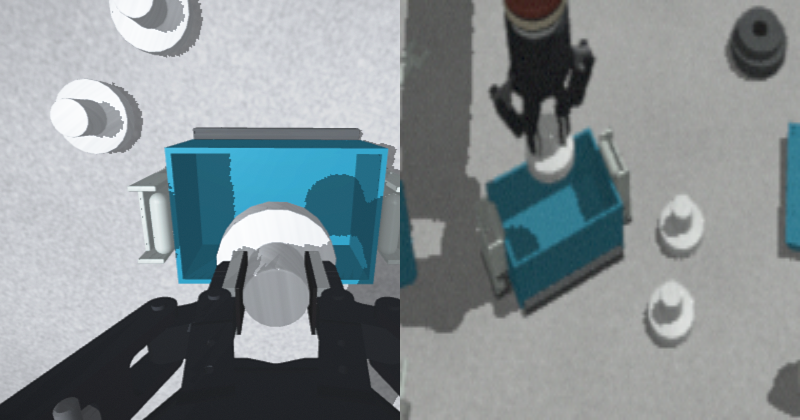

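The hub is held upright over the tub. The rim's far corners are at about (165,147) and (389,148) in the wrist view. I'll measure the rim from the depth image.

Run:
```python
from h import *
im,d,K,T=load('w3'); w=cloud(d,K,T)
hsv=cv2.cvtColor(im,cv2.COLOR_BGR2HSV)
teal=(hsv[...,0]>85)&(hsv[...,0]<105)&(hsv[...,1]>90)
m=teal&(abs(w[...,2]-.075)<.004)&(np.hypot(w[...,0]-.487,w[...,1]+.059)<.11)
p=w[m]; print(len(p),np.median(p[:,2]))
# into tub frame guess
a=np.radians(17); c,s=np.cos(a),np.sin(a)
q=(p[:,:2]-[.487,-.059])@np.array([[c,-s],[s,c]])
print(q.min(0).round(4),q.max(0).round(4))
far=q[(q[:,0]>.047)&(abs(q[:,1])<.07)]; print('far',len(far),np.percentile(far[:,0],[1,50,99]).round(4),np.degrees(np.polyfit(far[:,1],far[:,0],1)[0]))
for sg in(1,-1):
    e=q[(sg*q[:,1]>.07)&(abs(q[:,0])<.045)]; print('end',sg,len(e),np.percentile(e[:,1],[1,50,99]).round(4),np.degrees(np.polyfit(e[:,0],e[:,1],1)[0]))
```

```text
3486 0.07445218452270894
[-0.057 -0.081] [0.0536 0.0797]
far 1215 [0.0494 0.0516 0.0535] 0.23920757995916458
end 1 752 [0.0749 0.0767 0.0794] -0.1724899206689701
end -1 758 [-0.0806 -0.0779 -0.0761] -0.21490256996411602
```

>>> drive_tool(
  commands="1 0.3 0 0.03 0;1 0.8 0.02 0.03 0;1 1.4 0.02 0.03 0;1 2 0.02 0.03 0;1 2.5 0.02 0.03 0;1 2.9 0.02 0.03 0;1 3.05 0.02 0.03 0;1 3.1 0.02 0.03 0",
)

```text
t: 6.47
tool_pos: [0.4842, -0.0597, 0.0282]
tool_rot: [2.058, 0.311, -2.066]
contact_force: [-0.3, -0.3, -2.0]
opening: 0.029
```

>>> drive_tool(
  commands="1 0.03 0 0 0;1 0.07 0 0 0;1 0.1 0 0 0;1 0.12 0 0 0;1 0.12 0 0 0",
)

```text
t: 6.88
tool_pos: [0.4861, -0.0602, 0.0263]
tool_rot: [2.062, 0.309, -2.06]
contact_force: [-0.5, -0.4, -2.3]
opening: 0.0292
```

>>> drive_tool(
  commands="1 0.03 0 0 0;1 0.05 0 0 0;1 0.05 0 0 0;1 0.05 0 0 0",
)

```text
t: 7.22
tool_pos: [0.4859, -0.0601, 0.024]
tool_rot: [2.062, 0.309, -2.061]
contact_force: [0.3, 0.0, 0.5]
opening: 0.0291
```

>>> drive_tool(
  commands="0.2 0 0 0 0;0 0 0 0 0;-0.2 0 0 0 0;-0.2 0 0 0 0;-0.2 -0.3 0 0 0;-0.2 -0.8 0 0 0;-0.2 -1.5 0 0 0;-0.2 -2.3 0 0 0",
)

```text
t: 7.88
tool_pos: [0.4844, -0.0597, 0.116]
tool_rot: [2.059, 0.311, -2.065]
contact_force: [0.8, -0.4, 0.0]
opening: 0.0513
```

```bash
python3 -c "
from h import *
plan(.4,.15,.26,-73.1)"
```

```text
t 7.88 pos [ 0.4844 -0.0597  0.116 ] yang -72.94 F [ 0.8 -0.4  0. ] open 0.0513
units [-3.588 -5.636  0.488] turn 0.031 norm 6.7
```

```bash
python3 -c "
from h import *
plan(.456,.348,.23,-107.1); print(ctrl.get_obs()['q'])"
```

```text
t 7.88 pos [ 0.4844 -0.0597  0.116 ] yang -72.94 F [ 0.8 -0.4  0. ] open 0.0513
units [-2.838 -9.957 -2.304] turn 6.831 norm 10.61
[-2.75258862e-01 -1.78612673e-01  2.03219428e+00  2.78196731e-05
  1.29107108e+00  9.97839270e-01]
```

>>> drive_tool(
  commands="-0.5 -0.8 0 0 0;-0.8 -1.6 -0.3 0 0.5;-1 -2.2 -0.9 -0.2 1.5;-1 -2.6 -1.7 -0.4 2.7;-1 -2.8 -2.6 -0.6 3.9;-1 -2.8 -3.5 -0.8 5;-1 -2.8 -4.4 -1 6;-1 -2.8 -5.2 -1.2 6.8",
)

```text
t: 8.55
tool_pos: [0.4701, 0.1549, 0.2294]
tool_rot: [-2.062, 0.31, 2.058]
contact_force: [0.2, 0.8, -0.9]
opening: 0.0856
```

```bash
python3 -c "
from h import *
plan(.456,.348,.23,-107.1)"
```

```text
t 8.55 pos [0.4701 0.1549 0.2294] yang -107.15 F [ 0.2  0.8 -0.9] open 0.0856
units [-0.013 -4.509  1.759] turn -0.01 norm 4.84
```

>>> drive_tool(
  commands="-1 0 -0.6 0.2 0;-1 0 -1.5 0.6 0;-1 0 -2.4 0.9 0;-1 0 -3.3 1.3 0;-1 0 -4.1 1.6 0;-1 0 -4.5 1.75 0;-1 0 -4.5 1.75 0;-1 0 -4.5 1.75 0",
)

```text
t: 9.22
tool_pos: [0.4557, 0.346, 0.2283]
tool_rot: [-2.064, 0.306, 2.063]
contact_force: [0.2, -0.5, 0.1]
opening: 0.0855
```

```bash
cat > lid.py <<'E'
from h import *
def lid(tag,c0=(.504,.333)):
    im,d,K,T=load(tag); w=cloud(d,K,T)
    hsv=cv2.cvtColor(im,cv2.COLOR_BGR2HSV); teal=(hsv[...,0]>85)&(hsv[...,0]<105)&(hsv[...,1]>90)
    near=np.hypot(w[...,0]-c0[0],w[...,1]-c0[1])<.11
    for lo,hi,n in((.044,.052,'rib'),(.018,.026,'plate')):
        p=w[near&teal&(w[...,2]>lo)&(w[...,2]<hi)]
        r=cv2.minAreaRect((p[:,:2]*1000).astype(np.float32)); print(n,len(p),np.round(r[0],1),np.round(r[1],1),round(r[2],2),p.mean(0).round(4))
        if n=='rib':
            e,v=np.linalg.eigh(np.cov(p[:,:2].T)); print('pca',np.degrees(np.arctan2(v[1,1],v[0,1])))
E
python3 -c "
from lid import *
plan(.456,.348,.23,-107.1)
shot('wrist','w4');lid('w4')"
```

```text
t 9.22 pos [0.4557 0.346  0.2283] yang -106.84 F [ 0.2 -0.5  0.1] open 0.0855
units [-0.042 -0.05   0.006] turn 0.053 norm 0.07
rib 1021 [503.3 333.4] [12.9 79.4] 72.98 [0.5044 0.3331 0.0475]
pca 163.04201214772803
plate 13314 [503.2 333.2] [109.7 158.5] 73.24 [0.509  0.3314 0.0217]
```

View pics/w4.png

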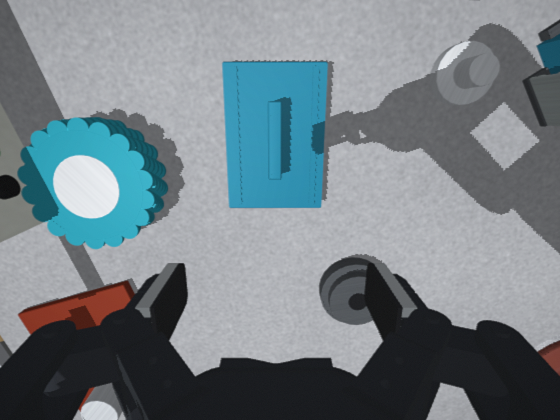

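The lid under the wrist camera at (275,135) measures 110 x 159 mm, so it is the rectangular one. Its rib runs along 163°. I'm going in over the rib.

```bash
python3 -c "
from lid import *
plan(.5034,.3333,.08,-106.97)"
```

```text
t 9.27 pos [0.4559 0.3452 0.2282] yang -106.92 F [ 0.6 -0.2 -0.1] open 0.0855
units [ 3.706 -0.062 -1.221] turn 0.01 norm 3.9
```

>>> drive_tool(
  commands="-1 0.5 -0.04 -0.4 0;-1 1.2 -0.06 -0.8 0;-1 1.9 -0.06 -1.1 0;-1 2.6 -0.06 -1.22 0;-1 3.2 -0.06 -1.22 0;-1 3.5 -0.06 -1.22 0;-1 3.7 -0.06 -1.22 0;-1 3.7 -0.06 -1.22 0",
)

```text
t: 9.93
tool_pos: [0.5027, 0.3324, 0.0784]
tool_rot: [-2.06, 0.31, 2.065]
contact_force: [0.1, -1.0, 0.1]
opening: 0.0856
```

>>> drive_tool(
  commands="-1 0 0 0 0;-1 0 0 0 0;-1 0 0 0 0",
)

```text
t: 10.18
tool_pos: [0.5045, 0.3342, 0.082]
tool_rot: [-2.065, 0.305, 2.059]
contact_force: [0.1, 0.0, 0.2]
opening: 0.0854
```

```bash
python3 -c "
from lid import *
plan(.5034,.3333,.0245,-106.97)"
```

```text
t 10.18 pos [0.5045 0.3342 0.082 ] yang -106.94 F [0.1 0.  0.2] open 0.0854
units [1.436 0.033 0.024] turn 0.007 norm 1.44
```

>>> drive_tool(
  commands="-1 0.2 0.01 0.01 0;-1 0.5 0.01 0.01 0;-1 0.8 0.01 0.01 0;-1 1.1 0.01 0.01 0;-1 1.3 0.01 0.01 0;-1 1.36 0.01 0.01 0;-1 1.36 0.01 0.01 0;-1 1.36 0.01 0.01 0",
)

```text
t: 10.85
tool_pos: [0.5029, 0.3333, 0.0251]
tool_rot: [-2.062, 0.307, 2.063]
contact_force: [-0.0, -0.1, -0.3]
opening: 0.0855
```

```bash
python3 -c "
from lid import *
plan(.5034,.3333,.0245,-106.97)"
```

```text
t 10.85 pos [0.5029 0.3333 0.0251] yang -106.94 F [-0.  -0.1 -0.3] open 0.0855
units [ 0.015 -0.004 -0.012] turn 0.006 norm 0.02
```

>>> drive_tool(
  commands="-0.4 0 0 0 0;0 0 0 0 0;0.3 0 0 0 0;0.6 0 0 0 0;1 0 0 0 0;1 0 0 0 0;1 0 0 0 0;1 0 0 0 0",
  newtons=60,
)

```text
t: 11.52
tool_pos: [0.5032, 0.3335, 0.0257]
tool_rot: [-2.063, 0.307, 2.062]
contact_force: [-0.0, -0.0, 2.2]
opening: 0.0128
```

>>> drive_tool(
  commands="1 0 0 0 0;1 0 0 0 0",
)

```text
t: 11.68
tool_pos: [0.5032, 0.3334, 0.0257]
tool_rot: [-2.063, 0.307, 2.062]
contact_force: [-0.6, 0.1, 2.7]
opening: 0.0124
```

```bash
python3 -c "
from lid import *
plan(.5034,.3333,.0245,-106.97)"
```

```text
t 11.68 pos [0.5032 0.3334 0.0257] yang -106.95 F [-0.6  0.1  2.7] open 0.0124
units [ 0.031  0.002 -0.006] turn 0.005 norm 0.03
```

>>> drive_tool(
  commands="1 -0.2 0 0 0;1 -0.6 0 0 0;1 -1.2 0 0 0;1 -2 0 0 0;1 -2.8 0 0 0;1 -3.5 0 0 0;1 -4 0 0 0;1 -4.2 0 0 0",
)

```text
t: 12.35
tool_pos: [0.5042, 0.334, 0.1978]
tool_rot: [-2.066, 0.303, 2.056]
contact_force: [-0.2, 0.2, -0.7]
opening: 0.0128
```

```bash
python3 -c "
from lid import *
plan(.4857,-.06,.2,-163.2)"
```

```text
t 12.35 pos [0.5042 0.334  0.1978] yang -106.94 F [-0.2  0.2 -0.7] open 0.0128
units [-0.085  9.558 -2.427] turn 11.252 norm 9.86
```

>>> drive_tool(
  commands="1 0 0.3 -0.1 0.4;1 0 0.9 -0.2 1.2;1 0 1.6 -0.4 2.2;1 0 2.3 -0.6 3.2;1 0 3 -0.8 4.2;1 0 3.7 -1 5.2;1 0 4.4 -1.2 6.2;1 0 5 -1.3 7",
)

```text
t: 13.02
tool_pos: [0.4925, 0.1241, 0.1903]
tool_rot: [-1.673, 0.826, 1.679]
contact_force: [1.3, -0.3, -1.1]
opening: 0.0126
```

```bash
python3 -c "
from lid import *
plan(.4857,-.06,.2,-163.2)"
```

```text
t 13.02 pos [0.4925 0.1241 0.1903] yang -142.32 F [ 1.3 -0.3 -1.1] open 0.0126
units [-0.236  2.95  -3.537] turn 4.176 norm 4.61
```

>>> drive_tool(
  commands="1 0 0.4 -0.5 0.6;1 0 0.9 -1.1 1.4;1 0 1.4 -1.7 2.2;1 0 1.9 -2.3 3;1 0 2.3 -2.8 3.6;1 0 2.5 -3 4;1 0 2.6 -3.1 4.1;1 0 2.6 -3.1 4.1",
)

```text
t: 13.68
tool_pos: [0.4878, -0.0356, 0.1917]
tool_rot: [-1.428, 1.051, 1.432]
contact_force: [0.5, 0.5, -0.4]
opening: 0.0126
```

>>> drive_tool(
  commands="1 0 0 0 0;1 0 0 0 0;1 0 0 0 0",
)

```text
t: 13.93
tool_pos: [0.4888, -0.0339, 0.1931]
tool_rot: [-1.432, 1.047, 1.433]
contact_force: [1.2, -0.3, -1.2]
opening: 0.0127
```

```bash
python3 -c "
from lid import *
plan(.4857,-.06,.2,-163.2)
for n in('wrist','scene','side'): shot(n,n+'5')"
```

```text
t 13.93 pos [ 0.4888 -0.0339  0.1931] yang -162.34 F [ 1.2 -0.3 -1.2] open 0.0127
units [-0.173  0.273 -0.598] turn 0.173 norm 0.68
```

View pics/wrist5.png

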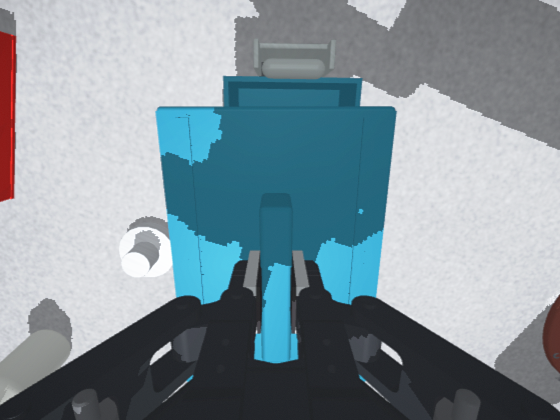

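View pics/scene5.png

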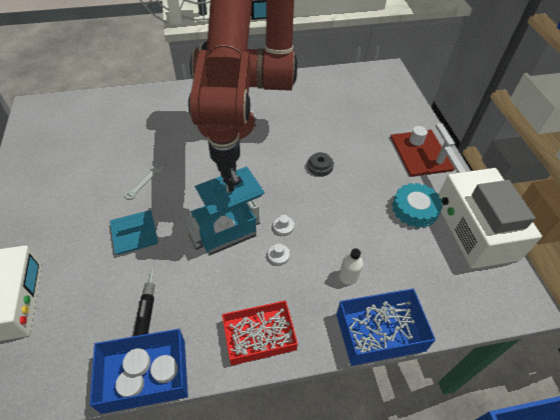

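Wrist picture: lid held level, its far edge at rows 107 from column 157 to 396. The tub's -y end and catch show beyond it at (291,75). The scene view confirms the lid is above the tub with the hub inside. I'll align, go lower, then measure the lid relative to the tub.

>>> drive_tool(
  commands="1 0.1 0.1 -0.2 0.1;1 0.3 0.2 -0.4 0.17;1 0.6 0.27 -0.6 0.17;1 0.9 0.27 -0.6 0.17;1 1 0.27 -0.6 0.17;1 1 0.27 -0.6 0.17;1 1 0.27 -0.6 0.17;1 1 0.27 -0.6 0.17",
)

```text
t: 14.75
tool_pos: [0.4861, -0.061, 0.1536]
tool_rot: [-1.421, 1.056, 1.42]
contact_force: [0.0, -0.7, -0.8]
opening: 0.0128
```

```bash
python3 -c "
from lid import *
plan(.4857,-.06,.15,-163.2)
for n in('wrist','scene','side'): shot(n,n+'6')
a=cv2.imread('pics/wrist6.png')[:300,100:460]
b=cv2.imread('pics/scene6.png')[140:270,160:290];c=cv2.imread('pics/side6.png')[130:230,240:340]
cv2.imwrite('pics/c6.png',np.hstack([cv2.resize(a,(360,300)),cv2.resize(b,(220,300)),cv2.resize(c,(220,300))]))
o=ctrl.get_obs();z=o['tool_pos'][2]
im,d,K,T=load('wrist6');w=cloud(d,K,T)
a=np.radians(16.8);q=(w[...,:2]-[.4857,-.06])@np.array([[np.cos(a),-np.sin(a)],[np.sin(a),np.cos(a)]])
hsv=cv2.cvtColor(im,cv2.COLOR_BGR2HSV); teal=(hsv[...,0]>85)&(hsv[...,0]<105)&(hsv[...,1]>90)
print('zplate exp',z-.0257+.022)
for n,zz in(('lid',z-.0037),('rim',.075)):
    m=teal&(abs(w[...,2]-zz)<.004)&(abs(q[...,0])<.08)&(abs(q[...,1])<.1)
    p=q[m];zs=w[m][:,2];print(n,len(p),zs.mean(),cv2.minAreaRect((p*1000).astype(np.float32)),np.percentile(p,[.5,99.5],axis=0).round(4).tolist())
"
```

```text
t 14.75 pos [ 0.4861 -0.061   0.1536] yang -163.28 F [ 0.  -0.7 -0.8] open 0.0128
units [0.09  0.002 0.027] turn -0.016 norm 0.09
zplate exp 0.1503597920754354
lid 36679 0.1496347337573684 ((0.859100341796875, -1.4039840698242188), (110.67431640625, 158.43258666992188), 0.05633792281150818) [[-0.0534, -0.0801], [0.0553, 0.0549]]<string>:15: RuntimeWarning: Mean of empty slice.
  ret = ret.dtype.type(ret / rcount)
Traceback (most recent call last):
IndexError: index -1 is out of bounds for axis 0 with size 0
```

View pics/c6.png

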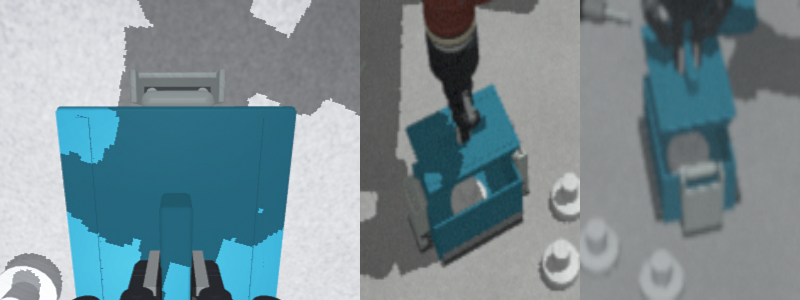

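The lid sits straight over the tub in all three views. I'll use the earlier wrist5 picture, where the tub's end is visible beyond the lid, for the lateral offset.

Run:
```python
from lid import *
im,d,K,T=load('wrist5');w=cloud(d,K,T)
a=np.radians(16.8);q=(w[...,:2]-[.4857,-.06])@np.array([[np.cos(a),-np.sin(a)],[np.sin(a),np.cos(a)]])
hsv=cv2.cvtColor(im,cv2.COLOR_BGR2HSV); teal=(hsv[...,0]>85)&(hsv[...,0]<105)&(hsv[...,1]>90)
for n,zz in(('lid',.193-.0037),('rim',.075)):
    m=teal&(abs(w[...,2]-zz)<.005)&(abs(q[...,0])<.08)&(abs(q[...,1])<.12)
    p=q[m];print(n,len(p),w[m][:,2].mean(),[np.round(t,2) for t in cv2.minAreaRect((p*1000).astype(np.float32))],np.percentile(p,[.5,99.5],axis=0).round(4).tolist())
    if n=='rim':
        e=p[abs(p[:,0])<.04]; print('end y',np.percentile(e[:,1],[1,50,99]))
for tag in('scene6','side6'):
    im,d,K,T=load(tag);w=cloud(d,K,T)
    q=(w[...,:2]-[.4857,-.06])@np.array([[np.cos(a),-np.sin(a)],[np.sin(a),np.cos(a)]])
    hsv=cv2.cvtColor(im,cv2.COLOR_BGR2HSV); teal=(hsv[...,0]>85)&(hsv[...,0]<105)&(hsv[...,1]>90)
    for n,zz in(('lid',.1497),('rim',.075)):
        m=teal&(abs(w[...,2]-zz)<.005)&(abs(q[...,0])<.08)&(abs(q[...,1])<.12)
        p=q[m]; print(tag,n,len(p),w[m][:,2].mean(),[np.round(t,2) for t in cv2.minAreaRect((p*1000).astype(np.float32))],np.percentile(p,[1,99],axis=0).round(4).tolist())
```

```text
lid 36782 0.18912801466364904 [array([11.39, 23.84]), array([110.55, 158.79]), np.float64(1.09)] [[-0.0425, -0.0553], [0.0664, 0.08]]
rim 985 0.07436190032926421 [array([ -0.07, -69.78]), array([109.46,  21.85]), np.float64(0.85)] [[-0.0547, -0.0801], [0.0543, -0.0582]]
end y [-0.08006767 -0.07755815 -0.0761197 ]
scene6 lid 1400 0.14977076259851177 [array([ 0.89, -1.02]), array([113.3 , 160.23]), np.float64(0.06)] [[-0.0516, -0.0788], [0.0562, 0.077]]
scene6 rim 147 0.07419882965640406 [array([12.3 ,  6.07]), array([185.89, 107.62]), np.float64(81.84)] [[-0.0518, -0.0808], [0.0567, 0.0918]]
side6 lid 744 0.15106961382370243 [array([2.39, 4.43]), array([157.37, 110.82]), np.float64(88.42)] [[-0.0507, -0.0675], [0.0569, 0.0801]]
side6 rim 80 0.07479908967018037 [array([3.04, 2.99]), array([108.23, 161.16]), np.float64(0.74)] [[-0.0514, -0.0767], [0.0572, 0.0836]]
```

>>> drive_tool(
  commands="1 0.1 0 0.02 0;1 0.3 0 0.02 0;1 0.6 0 0.02 0;1 0.9 0 0.02 0;1 1.1 0 0.02 0;1 1.15 0 0.02 0;1 1.15 0 0.02 0;1 1.15 0 0.02 0",
)

```text
t: 15.57
tool_pos: [0.4856, -0.0603, 0.1071]
tool_rot: [-1.42, 1.057, 1.421]
contact_force: [-0.3, -0.7, -1.3]
opening: 0.0128
```

```bash
python3 -c "
from lid import *
plan(.4856,-.0602,.09,-163.2)
for n in('wrist','scene','side'): shot(n,n+'7')
a=cv2.imread('pics/wrist7.png')[:300,100:460]
b=cv2.imread('pics/scene7.png')[140:270,160:290];c=cv2.imread('pics/side7.png')[130:230,240:340]
cv2.imwrite('pics/c7.png',np.hstack([cv2.resize(a,(360,300)),cv2.resize(b,(220,300)),cv2.resize(c,(220,300))]))
"
```

```text
t 15.57 pos [ 0.4856 -0.0603  0.1071] yang -163.29 F [-0.3 -0.7 -1.3] open 0.0128
units [ 0.427 -0.002  0.002] turn -0.019 norm 0.43
```

View pics/c7.png

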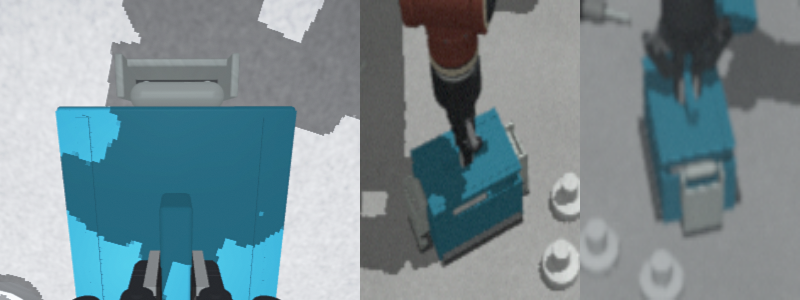

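The lid hovers just above the rim. The roller's centre (column 177) lines up with the rib (176.5). I'll descend slowly and watch the force.

>>> drive_tool(
  commands="1 0.05 0 0 0;1 0.1 0 0 0;1 0.15 0 0 0;1 0.2 0 0 0;1 0.24 0 0 0;1 0.24 0 0 0;1 0.24 0 0 0",
  newtons=90,
)

```text
t: 16.3
tool_pos: [0.4854, -0.0603, 0.0975]
tool_rot: [-1.42, 1.057, 1.421]
contact_force: [0.8, -0.5, -1.8]
opening: 0.0126
```

>>> drive_tool(
  commands="1 0.04 0 0 0;1 0.08 0 0 0;1 0.12 0 0 0;1 0.12 0 0 0;1 0.12 0 0 0",
)

```text
t: 16.72
tool_pos: [0.4861, -0.0605, 0.0941]
tool_rot: [-1.421, 1.057, 1.42]
contact_force: [-2.1, 0.8, 5.9]
opening: 0.0123
```

>>> drive_tool(
  commands="1 0.03 0 0 0;1 0.06 0 0 0;1 0.09 0 0 0;1 0.09 0 0 0",
)

```text
t: 17.05
tool_pos: [0.4865, -0.0611, 0.0925]
tool_rot: [-1.423, 1.058, 1.42]
contact_force: [-7.2, 1.1, 15.1]
opening: 0.0119
```

```bash
python3 -c "
from lid import *
plan(.4856,-.0602,.0827,-163.2);print(ctrl.get_obs()['wrist_torque'])"
```

```text
t 17.05 pos [ 0.4865 -0.0611  0.0925] yang -163.27 F [-7.2  1.1 15.1] open 0.0119
units [0.244 0.016 0.028] turn -0.013 norm 0.25
[0.02399564 1.24708818 0.03453737]
```

>>> drive_tool(
  commands="1 0 0.02 0 0;1 0 0.03 0 0;1 0 0.03 0 0",
)

```text
t: 17.3
tool_pos: [0.4864, -0.0611, 0.0923]
tool_rot: [-1.424, 1.055, 1.417]
contact_force: [-2.4, 0.9, 10.4]
opening: 0.0122
```

```bash
python3 -c "
from lid import *
plan(.4856,-.0602,.0827,-163.2);print(ctrl.get_obs()['wrist_torque'])
for n in('wrist','scene','side'): shot(n,n+'8')
a=cv2.imread('pics/wrist8.png')[:300,100:460]
b=cv2.imread('pics/scene8.png')[140:270,160:290];c=cv2.imread('pics/side8.png')[130:230,240:340]
cv2.imwrite('pics/c8.png',np.hstack([cv2.resize(a,(360,300)),cv2.resize(b,(220,300)),cv2.resize(c,(220,300))]))
"
```

```text
t 17.3 pos [ 0.4864 -0.0611  0.0923] yang -163.28 F [-2.4  0.9 10.4] open 0.0122
units [0.24  0.015 0.029] turn -0.016 norm 0.24
[0.14682344 0.42830318 0.0448112 ]
```

View pics/c8.png

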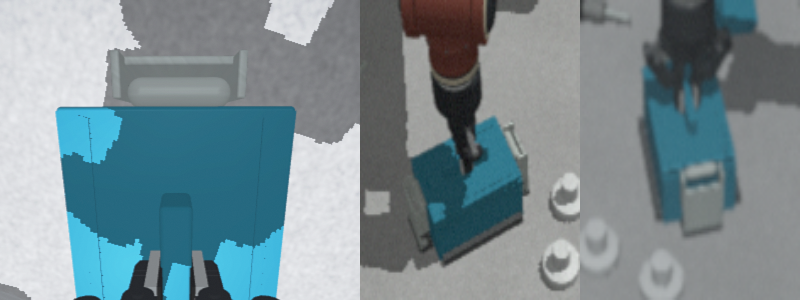

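The roller and bracket are centred at column 178–179 and the lid at 176, so the lid still needs about 1.5 mm along tool +y. That agrees with the sign of the side force.

>>> drive_tool(
  commands="1 -0.03 0.03 0 0;1 -0.03 0.04 0 0;1 -0.03 0.04 0 0",
)

```text
t: 17.7
tool_pos: [0.4855, -0.0614, 0.093]
tool_rot: [-1.425, 1.053, 1.415]
contact_force: [2.5, 1.1, 6.5]
opening: 0.0125
```

```bash
python3 -c "
from lid import *
plan(.4856,-.0602,.0827,-163.2);print(ctrl.get_obs()['wrist_torque'])"
```

```text
t 17.7 pos [ 0.4855 -0.0614  0.093 ] yang -163.3 F [2.5 1.1 6.5] open 0.0125
units [ 0.258 -0.009  0.03 ] turn -0.02 norm 0.26
[ 0.16287354 -0.35907887  0.01142145]
```

>>> drive_tool(
  commands="1 0 -0.01 0.03 0;1 0.04 -0.01 0.03 0;1 0.08 -0.01 0.03 0;1 0.12 -0.01 0.03 0;1 0.12 -0.01 0.03 0",
)

```text
t: 18.12
tool_pos: [0.4839, -0.06, 0.0861]
tool_rot: [-1.422, 1.056, 1.418]
contact_force: [3.2, -0.2, -2.6]
opening: 0.012
```

```bash
python3 -c "
from lid import *
plan(.4856,-.0602,.0827,-163.2);print(ctrl.get_obs()['wrist_torque'])"
```

```text
t 18.12 pos [ 0.4839 -0.06    0.0861] yang -163.3 F [ 3.2 -0.2 -2.6] open 0.012
units [ 0.086 -0.039 -0.017] turn -0.02 norm 0.1
[-0.02682725 -0.54777305  0.03540792]
```

>>> drive_tool(
  commands="1 0.03 -0.02 0 0;1 0.06 -0.02 0 0;1 0.09 -0.02 0 0;1 0.11 -0.02 0 0;1 0.11 -0.02 0 0",
)

```text
t: 18.53
tool_pos: [0.4835, -0.0603, 0.0828]
tool_rot: [-1.421, 1.059, 1.422]
contact_force: [-5.3, -2.8, 9.4]
opening: 0.0125
```

```bash
cat > look.py <<'E'
from lid import *
import sys
def look(k):
    for n in('wrist','scene','side'): shot(n,n+k)
    a=cv2.imread(f'pics/wrist{k}.png')[:300,100:460]
    b=cv2.imread(f'pics/scene{k}.png')[140:270,160:290];c=cv2.imread(f'pics/side{k}.png')[130:230,240:340]
    cv2.imwrite(f'pics/c{k}.png',np.hstack([cv2.resize(a,(360,300)),cv2.resize(b,(220,300)),cv2.resize(c,(220,300))]))
    im,d,K,T=load('wrist'+k);w=cloud(d,K,T)
    a=np.radians(16.8);q=(w[...,:2]-[.4857,-.06])@np.array([[np.cos(a),-np.sin(a)],[np.sin(a),np.cos(a)]])
    hsv=cv2.cvtColor(im,cv2.COLOR_BGR2HSV); teal=(hsv[...,0]>85)&(hsv[...,0]<105)&(hsv[...,1]>90)
    m=teal&(w[...,2]>.07)&(w[...,2]<.1)&(abs(q[...,0])<.08)&(abs(q[...,1])<.1)
    p=q[m];z=w[m][:,2]; m2=abs(z-np.median(z))<.004; p=p[m2];z=z[m2]
    co=np.linalg.lstsq(np.c_[p,np.ones(len(p))],z,rcond=None)[0]
    print('lid',np.round(cv2.minAreaRect((p*1000).astype(np.float32))[0],2),'z',np.median(z).round(4),'slopes deg',np.degrees(co[:2]).round(2),'z at centre',co[2].round(4))
E
python3 -c "
from look import *
plan(.4856,-.0602,.0827,-163.2);print(ctrl.get_obs()['wrist_torque'])
look('9')"
```

```text
t 18.53 pos [ 0.4835 -0.0603  0.0828] yang -163.28 F [-5.3 -2.8  9.4] open 0.0125
units [ 0.002 -0.05  -0.012] turn -0.017 norm 0.05
[-0.35765     0.75664583  0.03450854]
lid [-0.89 -0.17] z 0.0787 slopes deg [0.05 0.07] z at centre 0.0788
```

View pics/c9.png

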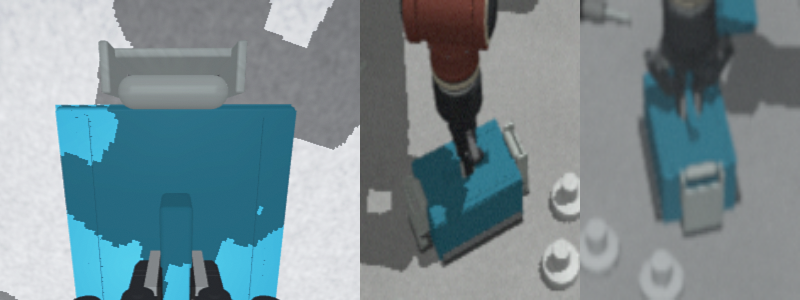

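The wrist view now shows the -y roller over the lid's edge at (173,92). The plate top measures 78.7 mm (79 expected) and is level within 0.1°. A short firm press will confirm it has bottomed out.

>>> drive_tool(
  commands="1 0.03 0 0 0;1 0.06 0 0 0;1 0.08 0 0 0;1 0.08 0 0 0",
)

```text
t: 19.02
tool_pos: [0.4836, -0.0603, 0.0827]
tool_rot: [-1.42, 1.06, 1.424]
contact_force: [-15.9, 0.3, 28.6]
opening: 0.0118
```

```bash
python3 -c "
from look import *
plan(.4856,-.0602,.0827,-163.2);print(ctrl.get_obs()['wrist_torque'])"
```

```text
t 19.02 pos [ 0.4836 -0.0603  0.0827] yang -163.27 F [-15.9   0.3  28.6] open 0.0118
units [ 0.    -0.049 -0.012] turn -0.013 norm 0.05
[ 0.04921733  2.5000798  -0.01300389]
```

Firm stop: 28.6 N with no further motion. I'll relax the press, open, retreat, and inspect both catches.

>>> drive_tool(
  commands="1 -0.05 0.01 0 0;1 -0.1 0.01 0 0;1 -0.1 0.01 0 0;0.5 -0.1 0.01 0 0;0.3 -0.1 0.01 0 0;0.1 -0.1 0.01 0 0;0.1 -0.1 0.01 0 0",
)

```text
t: 19.6
tool_pos: [0.4827, -0.0592, 0.0812]
tool_rot: [-1.419, 1.057, 1.422]
contact_force: [-0.3, -0.5, -0.4]
opening: 0.0382
```

>>> drive_tool(
  commands="0.1 -0.2 0 0 0;0.1 -0.6 0 0 0;0.1 -1.2 0 0 0;0.1 -2 0 0 0;0.1 -2.8 0 0 0;0.1 -3.4 0 0 0;0.1 -3.6 0 0 0;0.1 -3.6 0 0 0",
)

```text
t: 20.27
tool_pos: [0.4848, -0.06, 0.2294]
tool_rot: [-1.425, 1.054, 1.416]
contact_force: [0.3, -0.7, -0.6]
opening: 0.0384
```

```bash
python3 -c "
from look import *
plan(.4856,-.0602,.25,-163.2)
look('10')"
```

```text
t 20.27 pos [ 0.4848 -0.06    0.2294] yang -163.29 F [ 0.3 -0.7 -0.6] open 0.0384
units [-0.514 -0.021 -0.011] turn -0.017 norm 0.51
lid [-1.   -0.17] z 0.0787 slopes deg [ 0.04 -0.02] z at centre 0.0787
```

View pics/wrist10.png

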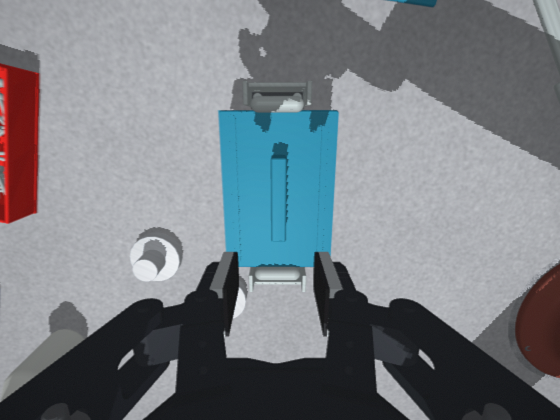

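The lid is seated with both catches visible, -y at (277,102) and +y at (277,274). Both need a closer look: zoom plus depth profiles along the tub axis.

Run:
```python
from lid import *
im,d,K,T=load('wrist10')
A=cv2.resize(im[75:135,215:345],None,fx=5,fy=5,interpolation=3);B=cv2.resize(im[245:300,215:345],None,fx=5,fy=5,interpolation=3)
cv2.imwrite('pics/z10.png',np.vstack([A,B]))
w=cloud(d,K,T);a=np.radians(16.8);q=(w[...,:2]-[.4857,-.06])@np.array([[np.cos(a),-np.sin(a)],[np.sin(a),np.cos(a)]])
for sg in(1,-1):
    print('end',sg)
    for lo in np.arange(.070,.1,.002):
        m=(abs(q[...,0]+.001)<.015)&(sg*q[...,1]>=lo)&(sg*q[...,1]<lo+.002)&(w[...,2]>.05)
        if m.sum(): print(round(lo+.001,3),m.sum(),np.median(w[m][:,2]).round(4))
```

```text
end 1
0.071 53 0.0786
0.073 51 0.0786
0.075 43 0.0787
0.077 78 0.0794
0.079 131 0.0853
0.081 68 0.0881
0.083 56 0.089
0.085 48 0.0891
0.087 36 0.0889
0.089 25 0.0882
0.099 33 0.071
end -1
0.071 63 0.0788
0.073 64 0.0786
0.075 65 0.079
0.077 97 0.0786
0.079 68 0.0859
0.081 101 0.0881
0.083 68 0.0888
0.085 68 0.0892
0.087 102 0.0888
0.089 68 0.0878
0.091 68 0.086
```

View pics/z10.png

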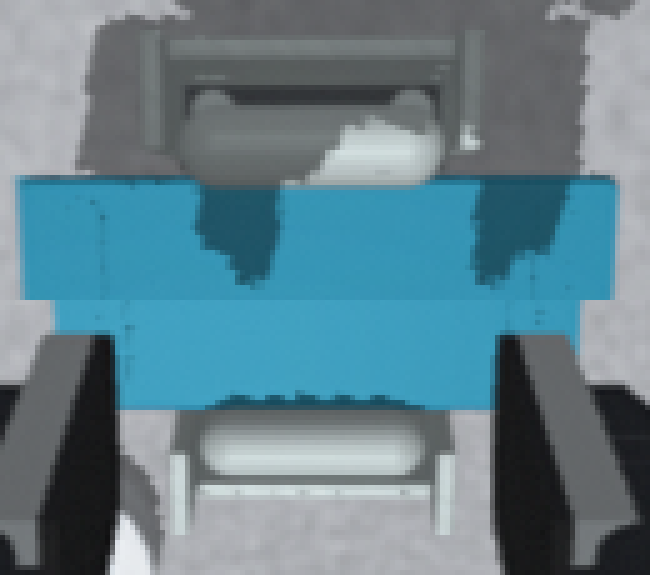

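Both rollers peak at |y| = 85 mm and overlap the plate's edge, so both catches are fully in. Last, a check that the rest of the bench has not moved.

Run:
```python
from lid import *
cv2.imwrite('pics/diff.png',np.hstack([cv2.resize(cv2.absdiff(load('scene0')[0],load('scene10')[0]),(400,300)),cv2.resize(cv2.absdiff(load('side0')[0],load('side10')[0]),(400,300))])*1)
```

```text
(no output)
```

View pics/diff.png

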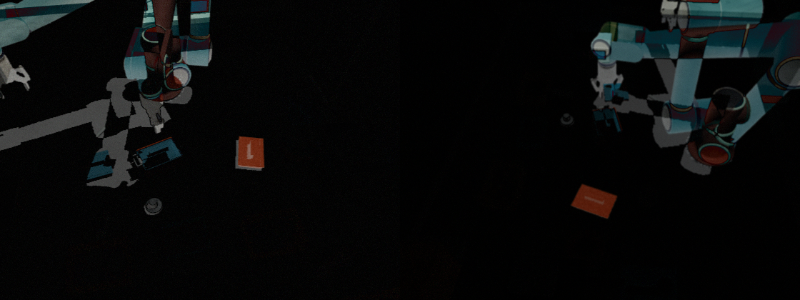

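The only differences are the arm and its shadow, the hub's old place at (153,206), the lid's old place at (250,153), and the tub. Nothing else moved, so I'm handing in.

```bash
python3 -c "
from station import ctrl
print(ctrl.finish_job())"
```

```text
the job is handed in; nothing more can be done
None
```

I stood the hub in the tub, put the rectangular lid on and pressed it until both catches snapped over it. The job was handed in at about 20.4 s of the 61 s allowed.

- **Hub:** I took the one farthest from the base, at (0.684, -0.108), and set it upright at the tub's centre. It was not seen again once the lid was on. The lid seated without touching it, as far as the height shows.
- **Lid:** it caught slightly on the rim's +x side on the way in, and I shifted it by about 2 mm to free it. The final press met a firm stop at 28.6 N, with no further motion and 15.9 N of side force.
- **Last checks:** the plate top measured 78.7 mm (79 expected) and was level within 0.1°. Both rollers peak at |y| = 85 mm and overlap the plate's edges, so both catches are in. The before and after pictures show only the arm, its shadow, the hub, the lid and the tub changed, and the gripper was clear of everything.
- **Disagreement:** the cameras differed by 1–3 mm on the tub's centre. The seated lid reads about 1 mm off my estimate in x, which is within the calibration.

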